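# Set up two columns for a run

### The arm

A 6-joint arm with a two-finger parallel gripper is mounted at the origin on a cart in front of the work surface, level with it; the furniture and walls round the work are solid. World frame = base frame: x ahead of the robot, y to its left, z up, the work surface at z = 0. Lengths are in m, angles in degrees, forces in N, time in s.
With the tool pointing down it reaches from about 0.4 to 0.825 m from the base axis. Payload 7 kg.
Tool frame: the origin (TCP) lies midway between the tips of the shut fingers; the grasp point (between the pads) lies 19 mm behind it; z points along the fingers, y is the line along which they close (so a half turn about z gives the same grasp; the last joint's range is limited). The gripper opens to 88 mm and grips with 3 to 60 N. Pads are 19 mm wide; open, the fingers measure 130 mm over their backs; the gripper's body (78 mm by 193 mm) begins 47 mm behind the grasp point.
Start: joints at [86.408, 20.546, 0.682, 0, -70.136, -16.507], TCP at [0.232, 0.634, 0.227] pointing down, gripper open.
Joint ranges: [-176.03, 176.03], [-82.01, 121.73], [-58.28, 71.71], [-173.87, 95.51], [-174.79, -0.11], [-173.66, 173.66]. Speed limits (degrees/s): [136.94, 136.94, 172.46, 180, 180, 180].

### API

Orientations are given as [roll, pitch, yaw] about the fixed x, y, z axes, in that order (R = Rz(yaw) Ry(pitch) Rx(roll)).
In Python, from plant import ctrl gives the robot as it stands. The module is installed in compiled form; this text tells all that it offers.
- The arm moves only by the tool send_rows, never from a script. Its argument "plan" is a list that holds one entry, the list of rows, each a list of 6 numbers: the shift along the tool's x, y, z in fractions of the full range, 1 being 60 cm, then the turn, a rotation vector about the tool's x, y, z in parts of the range, where 1.0 means 60 degrees. A call has 1 to 8 rows; each row is the pose to reach, as a shift and turn from the pose commanded when the call began, along the tool's axes at that moment; what a row does not reach only later rows make up. A row lasts 1/12 s, in which the tool goes at most 41.7 mm and 7.16 degrees, less where a joint would pass 70% of its speed; a pose out of reach is approached as far as the arm can. Shift and turn numbers lie between -1 and 1, and a call with a number outside is refused. A call with a gripper value outside its range is refused whole. "fingers" is the opening, from 0 (shut) to 1 (fully open), set as the call begins (left out, the last holds). The fingers move at their own pace and stop on an object; the grip force is fixed at half the most. Time passes only in rows, so rows that repeat a pose let the fingers close. It gives the time, the measured TCP pose, the force, the opening and the grip force at its end, in the units of the state.
- ctrl.get_obs(): the state, without advancing time (a new reading comes with each control period).
- ctrl.snapshot(name): name is "scene" or "top" or "wrist"; returns a dict with "img" (420x560x3 uint8, red, green, blue), "K" (3x3 intrinsics, pixels), "pose" (4x4, takes a point from camera to world coordinates). Camera axes: x right, y down, z forward; pixel columns grow to the right and rows downward; lengths in m; the calibration is good to about 2 mm. A picture is of the moment at which its call begins. There is no depth.
- ctrl.close_job(): hands the job in; it is judged then, once.
The state is a dict: "clock": time; "joint_pos": joint angles; "qvel": joint speeds; "tau": joint torques, N m; "tool_pos": TCP position; "orientation": TCP orientation; "force": force on the tool from outside, world axes, zero at the start; "moment": the same for the moment, N m; "opening": finger opening in m; "gripper_force": force on a finger pad.
Only numpy, scipy, OpenCV 4.12 (cv2) and the standard library are available. Lean on these libraries where they do the work, as an engineer would, in place of code of your own. Each camera call takes 0.05 s, during which the arm holds its last target. There are 200 camera calls.

### The job

Set up the next run: first draw the blue-banded column straight up out of the storage rack and press it sideways into clip 1 of the column holder (one dot), then do the same with the red-banded column and clip 2 (two dots). Each must end upright, snapped fully home in its clip with its foot down on the ledge; leave the rack, the other columns and everything else on the bench where they are, and do not let a column topple.

Things in the scene. Friction and masses are not known exactly. Their poses are not given: they have to be found in the camera images.
- rack: White storage rack with aluminium end plates, 78 (x) x 236 (y) x 94 mm high, 1.5 kg, loose. Origin: centre of underside, z up. One row of four holes along y at -78, -26, 26, 78 mm; each 28 mm wide through two shelves (tops at 26 and 92 mm). The columns stand on its base plate, 8 mm above the bench. Which column stands in which hole varies.
- col_blue: Steel chromatography column, blue band and blue top plug, upright in the rack. 0.26 kg. Origin: centre of its flat foot, z up its axis. From the foot: lower fitting 24 mm diameter to 28 mm, 20 mm body from 34 to 126 mm, upper fitting 24 mm diameter from 132 to 160 mm (grip here, 146 mm up), plug 13 mm diameter to 170 mm.
- col_red: Like col_blue, with red band and plug. Starts in the rack; belongs in clip 2.
- col_yellow: Like col_blue, with yellow band and plug. Stays in the rack; its top is 178 mm above the bench, so lift a column's foot higher than that before passing over it.
- col_black: Like col_blue, with black band and plug. Stays in the rack; its top is 178 mm above the bench, so lift a column's foot higher than that before passing over it.
- col_green: Like col_blue, with green band and plug. Already home in clip 3 (three dots, right end of the holder) and stays there.
- holder: Column holder fixed to the bench: white ledge 78 x 176 mm, top 12 mm above the bench; white back plate, 126 mm above the bench, face 14 mm behind the clip centres, nothing above it; three black sprung clips 52 mm apart, numbered by dots on the ledge, one dot at the left (+y). Origin: on the bench below the middle clip's centre; x points from the clips' open mouths to the back plate.
- clip_1 (a point): Clip 1 (one dot, left): where the foot's centre stands when home, on the ledge 12 mm above the bench. Axes as the holder's: push in along +x. The two sprung jaws, 82 to 122 mm above the bench, hold the 20 mm body; slick flared lips 34 mm apart, 25 mm before the centre, narrow to 14 mm, 8 mm before it. The upright column spreads them at roughly 5 to 12 N and snaps in against a pad.
- clip_2 (a point): The same point for clip 2 (two dots, middle), a clip like clip 1. Axes as the holder's.
- carton_a: Upright white column carton with a red and black print, 50 x 36 x 128 mm, bystander. Origin: centre of its underside.
- carton_b: Upright plain grey carton, 34 x 52 x 122 mm, bystander, near the front edge to the left of the rack. Origin: centre of its underside. Further left (y above 0.33 m, x above 0.55 m) a tall instrument's head hangs from 0.12 m up over the bench: keep clear of it.
- spanner: Thin double-ended steel spanner, 143 mm long, 4 mm thick, lying flat, bystander. Origin: centre of its underside.
- pen: Marker pen with blue cap, 138 mm long, lying flat, bystander. Origin: centre of its underside.
Mind the look-alikes: they are no part of the job. Leave any orange look-alike of the col_red alone.

How it is judged:
By the outcome, as a careful person would: the job done as asked, in the order asked, and still so for the second after the job is handed in, with the robot touching nothing.
It also fails if it takes over 67 s, if anything falls off the work surface, if the arm or the gripper's body presses on something with over 40 N, if the wrist force passes 120 N, or if a joint passes its speed limit or range.

## Working session

There is one attempt and no reset: what is moved stays moved. The work goes in short steps, Python scripts to look and compute and a tool call to move; the robot and the scene stay as the last step left them, time stands still between calls to the robot, and variables do not carry over. Pictures are saved under pics/ and viewed, at most 10 in all, crops included, and the job is handed in when it is done.

Besides the shell and the picture viewer there is one more tool, called by a JSON object that holds its "fn" and its "kwargs", one argument or row to a line. send_rows: Moves the arm, as the interface text tells. Its arguments: {"type":"object","properties":{"plan":{"type":"array","items":{"type":"array","items":{"type":"array","items":{"type":"number"}}}},"fingers":{"type":"number"}},"required":["plan"]}

```bash
mkdir -p pics
python3 - <<'E'
from plant import ctrl
import cv2,pickle
o=ctrl.get_obs();print(o)
for n in ("scene","top"):
    s=ctrl.snapshot(n);pickle.dump(s,open(n+".pkl","wb"));print(n,s["K"].tolist(),s["pose"].round(4).tolist())
    cv2.imwrite(f"pics/{n}.png",cv2.resize(s["img"][:,:,::-1],(800,600),interpolation=cv2.INTER_CUBIC))
E
```

```text
{'clock': 0.0, 'joint_pos': array([ 8.64087380e+01,  2.05923305e+01,  6.32016327e-01, -1.79045214e-02,
       -7.01361565e+01, -1.65069665e+01]), 'qvel': array([-0.05463603,  0.09827894, -0.00111033, -0.06165305,  0.05329822,
        0.02900771]), 'tau': array([ 9.57072116e-04, -5.82713234e+01,  2.93070441e+01,  6.99766651e+00,
        7.16846334e-03, -1.57981781e-04]), 'tool_pos': array([0.23181983, 0.63340983, 0.22560621]), 'orientation': array([ 1.79902723e+02, -1.12752557e-02, -2.01043168e+01]), 'force': array([ 0.50367788, -0.26486513, -0.43087543]), 'moment': array([ 0.03614071, -0.01194023, -0.02069139]), 'gripper_force': 0.0, 'opening': 0.08744229572739379}
scene [[486.7436883549694, 0.0, 286.1522639926109], [0.0, 486.7436883549694, 207.77425631004263], [0.0, 0.0, 1.0]] [[0.8918, -0.1765, 0.4166, 0.0743], [-0.452, -0.3852, 0.8046, -0.8274], [0.0184, -0.9058, -0.4233, 0.4733], [0.0, 0.0, 0.0, 1.0]]
top [[542.7536670624842, 0.0, 272.445706054026], [0.0, 542.7536670624842, 200.4711699015646], [0.0, 0.0, 1.0]] [[-0.0239, -0.9892, 0.1446, 0.3477], [-0.9997, 0.0238, -0.0025, 0.0119], [-0.0009, -0.1446, -0.9895, 1.2469], [0.0, 0.0, 0.0, 1.0]]
```

View pics/scene.png

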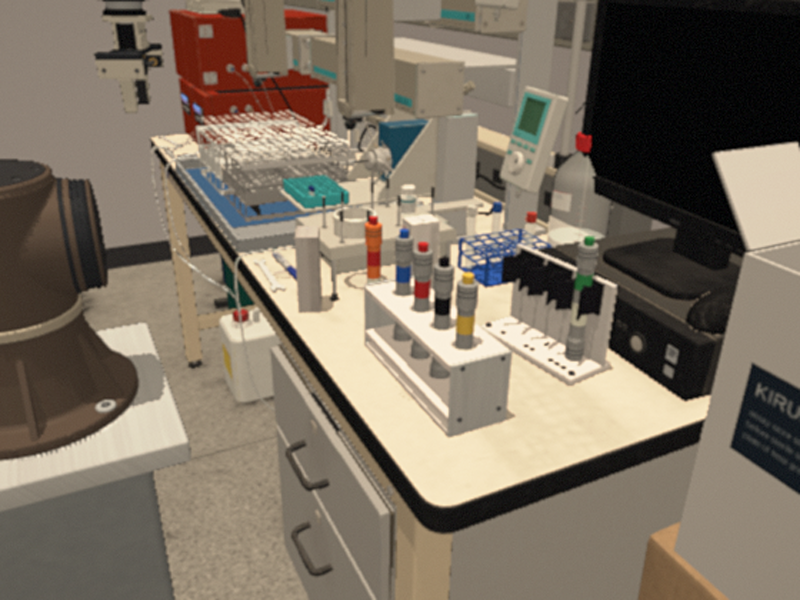

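View pics/top.png

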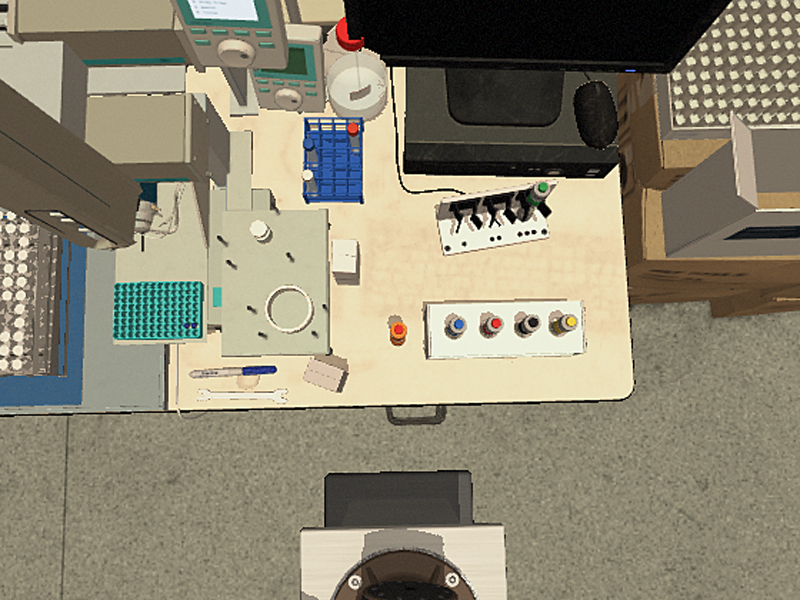

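The scene picture shows the rack with blue, red, black and yellow columns, at (404,262), (423,277), (443,293) and (467,311), and green in clip 3 at (586,270). In the top picture they are at (456,325), (493,325), (529,322), (568,322) and (541,187).

Two things could be "red":
- **In the rack:** the steel column with a red plug, top (493,325). It matches the description, since it stands in the rack with a steel body.
- **On the bench:** an orange-bodied piece at top (398,330), scene (373,235). This is the look-alike, so I leave it alone.

Next I confirm this in an enlarged crop.

Run:
```python
import cv2,pickle
s=pickle.load(open("top.pkl","rb"))["img"][:,:,::-1]
c=s[122:257,262:417]
cv2.imwrite("pics/crop1.png",cv2.resize(c,None,fx=4.4*1.17,fy=4.4,interpolation=cv2.INTER_CUBIC) if 0 else cv2.resize(c,None,fx=4,fy=4,interpolation=cv2.INTER_CUBIC))
```

```text
(no output)
```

View pics/crop1.png

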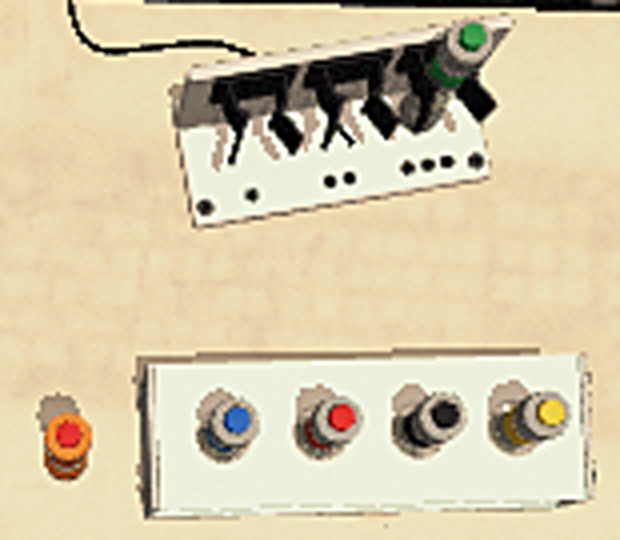

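The crop confirms it: the grey steel column with the red plug in rack hole 2 is at crop (342,417), and the orange-bodied look-alike is at (68,435). Blue is at (237,419) and green at (472,37). Ledge dots are one at (252,195), two around (340,180) and three around (427,165), and the ledge front corners are at (197,228) and (491,178).

```bash
cat > h.py <<'E'
import numpy as np,cv2,pickle
def ray(s,u,v,z):
    d=s["pose"][:3,:3]@np.linalg.inv(s["K"])@np.array([u,v,1.]);c=s["pose"][:3,3]
    return c+d*(z-c[2])/d[2]
def proj(s,P):
    q=s["pose"][:3,:3].T@(np.asarray(P,float)-s["pose"][:3,3]);p=s["K"]@q;return p[:2]/p[2]
def colour(s,lo,hi,box,):
    x0,y0,x1,y1=box;h=cv2.cvtColor(s["img"],cv2.COLOR_RGB2HSV)
    m=cv2.inRange(h,np.array(lo),np.array(hi));k=np.zeros_like(m);k[y0:y1,x0:x1]=m[y0:y1,x0:x1];return k
E
python3 - <<'E'
from h import *
s=pickle.load(open("top.pkl","rb"));g=pickle.load(open("scene.pkl","rb"))
f=lambda c,z:ray(s,(c[0]+.5)/4-.5+262,(c[1]+.5)/4-.5+122,z)
pl=dict(b=(237,419),r=(342,417),k=(444,414),y=(550,411),o=(68,435))
for n,c in pl.items():
    P=f(c,.178);print(n,P.round(4),"scene px800",(proj(g,P)*800/560).round(1))
P=f((472,37),.182);print("green",P.round(4),(proj(g,P)*800/560).round(1))
for n,c in dict(d1=(252,195),d2=(340,180),d3=(427,165),fl=(197,228),fr=(491,178),sl=(205,208),sr=(476,161)).items(): print(n,f(c,.012).round(4))
for n,c in dict(bl=(190,68),br=(513,16)).items(): print(n,f(c,.126).round(4))
for n,c in dict(r1=(150,517),r2=(590,499),r3=(585,355),r4=(146,360)).items(): print(n,f(c,.092).round(4))
E
```

```text
b [ 0.4499 -0.0853  0.178 ] scene px800 [404.1 229.8]
r [ 0.4496 -0.1372  0.178 ] scene px800 [423.2 243.1]
k [ 0.4499 -0.1877  0.178 ] scene px800 [444.1 257.3]
y [ 0.4501 -0.2401  0.178 ] scene px800 [468.1 273.7]
o [ 0.444  -0.0016  0.178 ] scene px800 [372.7 211.4]
green [ 0.6402 -0.2107  0.182 ] [588.1 237. ]
d1 [ 0.5958 -0.1139  0.012 ]
d2 [ 0.6034 -0.1653  0.012 ]
d3 [ 0.611  -0.2161  0.012 ]
fl [ 0.5771 -0.0814  0.012 ]
fr [ 0.6024 -0.2529  0.012 ]
sl [ 0.5887 -0.0864  0.012 ]
sr [ 0.6127 -0.2447  0.012 ]
bl [ 0.6423 -0.072   0.126 ]
br [ 0.6665 -0.2449  0.126 ]
r1 [ 0.4071 -0.0451  0.092 ]
r2 [ 0.411  -0.2789  0.092 ]
r3 [ 0.488  -0.2809  0.092 ]
r4 [ 0.491  -0.0456  0.092 ]
```

```bash
cat > rel.py <<'E'
import sys,numpy as np
from scipy.spatial.transform import Rotation as R
def rel(c,*ts):   # c,t: x y z(mm) yaw(deg), tool down
    Rc=R.from_euler('xyz',[180,0,c[3]],degrees=True)
    for t in ts:
        d=Rc.inv().apply((np.array(t[:3])-c[:3])/10.)
        w=(Rc.inv()*R.from_euler('xyz',[180,0,t[3]],degrees=True)).as_rotvec(degrees=True)
        print(t,"->",d.round(3).tolist(),w.round(2).tolist())
E
python3 - <<'E'
from rel import rel
rel((232,634,227,-20.1),(300,500,290,-50),(390,280,300,-81.7))
rel((390,280,300,-81.7),(450,-85,300,-81.7))
E
```

```text
(300, 500, 290, -50) -> [10.991, 10.247, -6.3] [0.0, -0.0, 29.9]
(390, 280, 300, -81.7) -> [27.003, 27.814, -7.3] [0.0, -0.0, 61.6]
(450, -85, 300, -81.7) -> [36.984, -0.668, -0.0] [0.0, 0.0, 0.0]
```

Careful with the scale: shifts go in shares of 60 cm and turns go in shares of 60 degrees. That gives: 22 cm / 60 = 0.3667, 7.5 cm / 60 = 0.125, 56 degrees / 60 = 0.9333.

{"fn": "send_rows", "kwargs": {
  "plan": [
    [[0.045,0.0417,-0.025,0,0,0.1167],[0.09,0.0833,-0.0517,0,0,0.2333],[0.135,0.125,-0.0783,0,0,0.35],[0.18,0.1667,-0.105,0,0,0.4667],[0.225,0.2167,-0.1083,0,0,0.5833],[0.27,0.2667,-0.1117,0,0,0.7],[0.315,0.3167,-0.115,0,0,0.8167],[0.36,0.3667,-0.1167,0,0,0.9333]]
  ],
  "fingers": 0.75
}}

```text
clock: 0.77
tool_pos: [0.3594, 0.351, 0.2967]
orientation: [-180.0, 0.0, -76.4]
force: [0.8, 0.4, 0.4]
opening: 0.0658
gripper_force: 0.0
```

Run:
```python
from plant import ctrl
o=ctrl.get_obs();print({k:o[k] for k in("clock","tool_pos","orientation","joint_pos","opening","force")})
from rel import *
Rc=R.from_euler('xyz',[180,0,-20.1],degrees=True)
p=np.array([232,634,227])+Rc.apply([216,220,-70]);print(p)
rel((*p,-76.1),(385,280,300,-81.7),(430,-110,300,-81.7))
```

```text
{'clock': 0.7667, 'tool_pos': array([0.3594075 , 0.35102404, 0.29666924]), 'orientation': array([-1.79998078e+02,  1.00282893e-02, -7.64256497e+01]), 'joint_pos': array([ 6.67641446e+01,  1.71186389e+00, -1.39824799e+01, -4.64305545e-03,
       -7.42964758e+01, -5.31885381e+01]), 'opening': 0.065811109469868, 'force': array([0.83654651, 0.36736237, 0.36383052])}
[359.23922564 353.16877051 297.        ]
(385, 280, 300, -81.7) -> [7.721, -0.743, -0.3] [0.0, -0.0, 5.6]
(430, -110, 300, -81.7) -> [46.66, 4.258, -0.3] [0.0, -0.0, 5.6]
```

Converted, 32 cm / 60 = 0.5333, 28 cm / 60 = 0.4667, 5.6 degrees / 60 = 0.0933.

{"fn": "send_rows", "kwargs": {
  "plan": [
    [[0.0667,0.005,0,0,0,0.0233],[0.1333,0.0117,0,0,0,0.0467],[0.2,0.0183,0,0,0,0.07],[0.2667,0.025,0,0,0,0.0933],[0.3333,0.03,0,0,0,0.0933],[0.4,0.0367,0,0,0,0.0933],[0.4667,0.0433,0,0,0,0.0933],[0.5333,0.0483,0,0,0,0.0933]]
  ]
}}

```text
clock: 1.43
tool_pos: [0.4073, 0.0335, 0.2967]
orientation: [-180.0, 0.0, -81.7]
force: [1.5, -0.9, 0.5]
opening: 0.0656
gripper_force: 0.0
```

{"fn": "send_rows", "kwargs": {
  "plan": [
    [[0.0667,0,-0.0167,0,0,0],[0.1333,0,-0.0333,0,0,0],[0.2,0,-0.0333,0,0,0],[0.2333,0,-0.0333,0,0,0],[0.2333,0,-0.0333,0,0,0],[0.2333,0,-0.0333,0,0,0]]
  ]
}}

```text
clock: 1.93
tool_pos: [0.4278, -0.1041, 0.3161]
orientation: [179.9, 0.0, -81.9]
force: [0.3, -0.1, 0.0]
opening: 0.066
gripper_force: 0.0
```

Run:
```python
from plant import ctrl
from h import *
o=ctrl.get_obs();print({k:o[k] for k in("clock","tool_pos","orientation","joint_pos")})
s=ctrl.snapshot("wrist");pickle.dump(s,open("w1.pkl","wb"));print(s["K"][0],s["pose"].round(4).tolist())
for n,P in dict(b=(.45,-.0853,.178),r=(.4496,-.137,.178),g=(.64,-.21,.182),c1=(.625,-.108,.012),c2=(.633,-.159,.012)).items():print(n,proj(s,P)*800/560)
cv2.imwrite("pics/w1.png",cv2.resize(s["img"][:,:,::-1],(800,600),interpolation=cv2.INTER_CUBIC))
```

```text
{'clock': 1.9333, 'tool_pos': array([ 0.42778096, -0.10414385,  0.31607342]), 'orientation': array([ 1.79939672e+02,  1.22141119e-02, -8.18873268e+01]), 'joint_pos': array([ 1.21275765e+01, -5.25447098e+00, -1.81803471e+01, -1.68306372e-02,
       -7.71334491e+01, -4.01114049e+00])}
[370.50074818   0.         283.69351826] [[-0.99, -0.1351, -0.0398, 0.4384], [-0.1409, 0.9509, 0.2754, -0.1793], [0.0007, 0.2783, -0.9605, 0.4747], [0.0, 0.0, 0.0, 1.0]]
b [362.81187648 299.30017562]
r [374.49470994 211.97401785]
g [14.43272457 14.58130185]
c1 [179.17322445 190.47110478]
c2 [170.94843859 127.89292272]
```

View pics/w1.png

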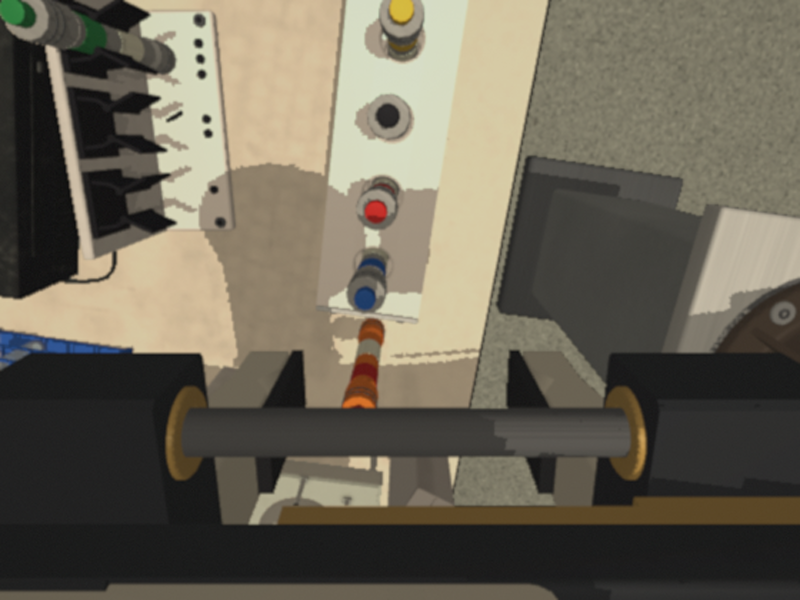

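The wrist view shows the blue plug at (365,298) and red at (376,211), both within 2 px of the prediction. Dots are one at (214,190), two around (207,126) and three around (200,58). Ledge corners are at (233,229) and (212,12), and the green plug is at (14,12).

Run:
```python
from h import *
s=pickle.load(open("w1.pkl","rb"));t=pickle.load(open("top.pkl","rb"))
f=lambda u,v,z:ray(s,(u+.5)*.7-.5,(v+.5)*.7-.5,z)[:2]
print("blue",f(365,298,.178),"red",f(376,211,.178),"green",f(14,12,.182))
D=[f(214,190,.012),f(207,126,.012),f(200,58,.012)]
print(np.round(D,4),f(233,229,.012),f(212,12,.012))
for P,Q in((D[0],D[2]),(f(233,229,.012),f(212,12,.012))):
    d=P-Q;print("yaw",np.degrees(np.arctan2(-d[0],d[1])),np.hypot(*d))
# blob refine of plugs in both views
for n,s_,lo,hi,bx,z in(("b top",t,(105,120,60),(125,255,255),(310,215,330,240),.178),("r top",t,(172,120,80),(180,255,255),(338,215,355,240),.178),("g top",t,(60,120,50),(85,255,255),(372,126,386,137),.182),
  ("b w",s,(105,120,60),(125,255,255),(240,198,275,216),.178),("r w",s,(172,120,60),(180,255,255),(250,138,275,160),.178)):
    m=cv2.moments(colour(s_,lo,hi,bx),True)
    if m["m00"]:print(n,m["m00"],ray(s_,m["m10"]/m["m00"],m["m01"]/m["m00"],z)[:2].round(4))
```

```text
blue [ 0.44896515 -0.0863849 ] red [ 0.44896802 -0.13775999] green [ 0.64024081 -0.21124126]
[[ 0.5955 -0.1128]
 [ 0.6034 -0.1649]
 [ 0.611  -0.2168]] [ 0.57751474 -0.08112373] [ 0.60274491 -0.25183744]
yaw 8.487468753212468 0.10514440072592979
yaw 8.407017002994303 0.17256805231037292
b top 39.0 [ 0.4475 -0.0828]
r top 1.0 [ 0.4357 -0.1285]
g top 30.0 [ 0.6405 -0.2109]
b w 160.0 [ 0.4492 -0.0864]
```

Run:
```python
from rel import *
p=np.array([359.24,353.17,297])+R.from_euler('xyz',[180,0,-76.1],degrees=True).apply([320,29,0])
p=p+R.from_euler('xyz',[180,0,-81.7],degrees=True).apply([140,0,-20]);print(p)
rel((*p,-81.7),(449,-86.2,300,-81.55),(449,-86.2,135,-81.55))
```

```text
[ 428.17206377 -102.95949781  317.        ]
(449, -86.2, 300, -81.55) -> [-1.358, -2.303, 1.7] [0.0, 0.0, -0.15]
(449, -86.2, 135, -81.55) -> [-1.358, -2.303, 18.2] [0.0, 0.0, -0.15]
```

Converted, 11 cm / 60 = 0.1833, -2.3 cm / 60 = -0.0383.

{"fn": "send_rows", "kwargs": {
  "plan": [
    [[-0.0117,-0.02,0.0167,0,0,0],[-0.0227,-0.0383,0.05,0,0,0],[-0.0227,-0.0383,0.1,0,0,0],[-0.0227,-0.0383,0.15,0,0,0],[-0.0227,-0.0383,0.1833,0,0,0],[-0.0227,-0.0383,0.1833,0,0,0],[-0.0227,-0.0383,0.1833,0,0,0],[-0.0227,-0.0383,0.1833,0,0,0]]
  ]
}}

```text
clock: 2.65
tool_pos: [0.45, -0.0855, 0.2079]
orientation: [-179.9, -0.0, -81.6]
force: [1.0, 0.0, 0.0]
opening: 0.0657
gripper_force: 0.0
```

Run:
```python
from plant import ctrl
from h import *
o=ctrl.get_obs();print({k:o[k] for k in("clock","tool_pos","orientation")})
s=ctrl.snapshot("wrist")
print(s["pose"][:3,3],[(proj(s,P)*800/560).round() for P in((.449,-.0862,.178),(.4492,-.1376,.178))])
t=ctrl.snapshot("top")
cv2.imwrite("pics/w2.png",cv2.resize(s["img"][:,:,::-1],(800,600),interpolation=cv2.INTER_CUBIC))
```

```text
{'clock': 2.65, 'tool_pos': array([ 0.44998442, -0.08551949,  0.20785406]), 'orientation': array([-1.79910947e+02, -2.68330458e-02, -8.16032277e+01])}
[ 0.46057947 -0.16054067  0.36656092] [array([408., 343.]), array([429., 209.])]
```

View pics/w2.png

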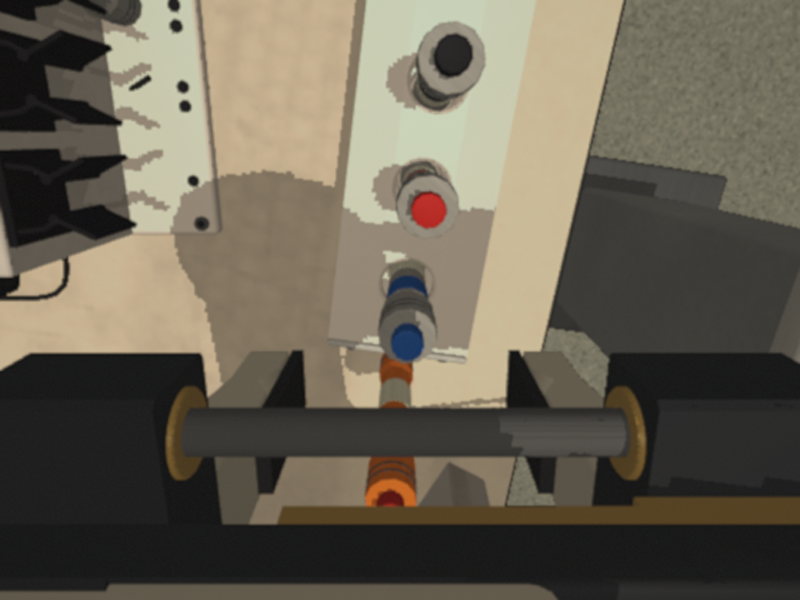

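The blue plug is at (407,342), predicted (408,343), so the gripper is centred. Now descend and grip.

Converted, 7.2 cm / 60 = 0.12, 6 cm / 60 = 0.1.

{"fn": "send_rows", "kwargs": {
  "plan": [
    [[0,0,0.0333,0,0,0],[0,0,0.0667,0,0,0],[0,0,0.1,0,0,0],[0,0,0.12,0,0,0],[0,0,0.12,0,0,0],[0,0,0.12,0,0,0]]
  ]
}}

```text
clock: 3.25
tool_pos: [0.4495, -0.0863, 0.1354]
orientation: [-180.0, -0.0, -81.7]
force: [-0.0, -0.5, 0.8]
opening: 0.0659
gripper_force: 0.0
```

{"fn": "send_rows", "kwargs": {
  "plan": [
    [[0,0,0,0,0,0],[0,0,0,0,0,0],[0,0,0,0,0,0],[0,0,0,0,0,0],[0,0,0,0,0,0],[0,0,0,0,0,0],[0,0,0,0,0,0],[0,0,0,0,0,0]]
  ],
  "fingers": 0.1
}}

```text
clock: 3.92
tool_pos: [0.4491, -0.0863, 0.1347]
orientation: [-180.0, -0.0, -81.7]
force: [0.5, 1.0, -0.2]
opening: 0.0234
gripper_force: 30.0
```

Converted, -12.5 cm / 60 = -0.2083, -10.5 cm / 60 = -0.175.

{"fn": "send_rows", "kwargs": {
  "plan": [
    [[0,0,-0.0167,0,0,0],[0,0,-0.0417,0,0,0],[0,0,-0.075,0,0,0],[0,0,-0.1083,0,0,0],[0,0,-0.1417,0,0,0],[0,0,-0.175,0,0,0],[0,0,-0.2083,0,0,0],[0,0,-0.2083,0,0,0]]
  ]
}}

```text
clock: 4.58
tool_pos: [0.4505, -0.0864, 0.263]
orientation: [-179.7, -0.0, -81.7]
force: [1.0, 0.2, -1.9]
opening: 0.0235
gripper_force: 30.0
```

Run:
```python
from rel import *
a=8.45;X=np.array([.989,.147]);c1=np.array([624.9,-108.3])
q=c1-55*X
rel((449.1,-86.3,260,-81.7),(*q.round(1),260,-81.55),(*q.round(1),140.5,-81.55))
```

```text
(np.float64(570.5), np.float64(-116.4), 260, -81.55) -> [4.731, -11.578, -0.0] [0.0, 0.0, -0.15]
(np.float64(570.5), np.float64(-116.4), 140.5, -81.55) -> [4.731, -11.578, 11.95] [0.0, 0.0, -0.15]
```

Converted, -11.6 cm / 60 = -0.1933, -9.4 cm / 60 = -0.1567, -0.15 degrees / 60 = -0.0025.

{"fn": "send_rows", "kwargs": {
  "plan": [
    [[0.01,-0.025,0,0,0,0],[0.0267,-0.0667,0,0,0,-0.0025],[0.0467,-0.1133,0,0,0,-0.0025],[0.0633,-0.1567,0,0,0,-0.0025],[0.0788,-0.1933,0,0,0,-0.0025],[0.0788,-0.1933,0.0333,0,0,-0.0025],[0.0788,-0.1933,0.0833,0,0,-0.0025],[0.0788,-0.1933,0.1333,0,0,-0.0025]]
  ]
}}

```text
clock: 5.25
tool_pos: [0.5704, -0.1164, 0.1773]
orientation: [180.0, 0.0, -81.6]
force: [0.0, 0.4, -3.4]
opening: 0.0231
gripper_force: 30.0
```

Converted, 2.5 cm / 60 = 0.0417, 1.5 cm / 60 = 0.025.

{"fn": "send_rows", "kwargs": {
  "plan": [
    [[0,0,0.025,0,0,0],[0,0,0.0417,0,0,0],[0,0,0.0417,0,0,0],[0,0,0.0417,0,0,0],[0,0,0.0417,0,0,0],[0,0,0.0417,0,0,0]]
  ]
}}

```text
clock: 5.75
tool_pos: [0.5715, -0.1163, 0.156]
orientation: [-179.9, -0.0, -81.5]
force: [-0.3, -0.2, -2.4]
opening: 0.0229
gripper_force: 30.0
```

Run:
```python
from plant import ctrl
from h import *
o=ctrl.get_obs();print({k:o[k] for k in("clock","tool_pos","orientation","force")})
s=ctrl.snapshot("scene");t=ctrl.snapshot("top")
a=cv2.resize(s["img"][150:270,280:440],None,fx=4,fy=4,interpolation=cv2.INTER_CUBIC)
cv2.imwrite("pics/s2.png",a[:,:,::-1])
```

```text
{'clock': 5.75, 'tool_pos': array([ 0.57146726, -0.11631255,  0.15601947]), 'orientation': array([-1.79856042e+02, -1.61661437e-02, -8.15381586e+01]), 'force': array([-0.26573196, -0.21961052, -2.40403722])}
```

View pics/s2.png

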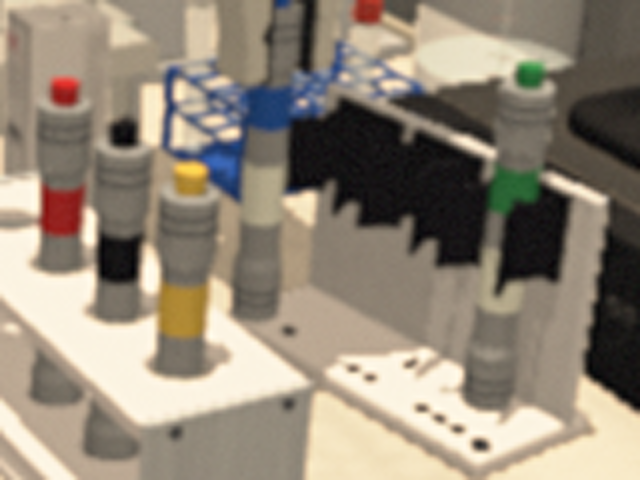

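The column hangs upright in front of clip 1, foot at crop (256,305), with dot 1 at (290,330) beside it. Next lower it and push it in.

{"fn": "send_rows", "kwargs": {
  "plan": [
    [[0,0,0.0167,0,0,0],[0,0,0.0242,0,0,0],[0,0,0.0242,0,0,0],[0,-0.0117,0.0242,0,0,0],[0,-0.0233,0.0242,0,0,0],[0,-0.0333,0.0242,0,0,0],[0,-0.04,0.0242,0,0,0],[0,-0.04,0.0242,0,0,0]]
  ]
}}

```text
clock: 6.52
tool_pos: [0.5956, -0.1127, 0.14]
orientation: [-180.0, -0.0, -81.5]
force: [-0.2, 0.5, -3.4]
opening: 0.0236
gripper_force: 30.0
```

Converted, -1.6 cm / 60 = -0.0267, -1.2 cm / 60 = -0.02.

{"fn": "send_rows", "kwargs": {
  "plan": [
    [[0,-0.0067,0,0,0,0],[0,-0.0133,0,0,0,0],[0,-0.02,0,0,0,0],[0,-0.0267,0,0,0,0],[0,-0.0267,0,0,0,0]]
  ]
}}

```text
clock: 6.93
tool_pos: [0.6098, -0.111, 0.1397]
orientation: [179.9, -0.0, -81.6]
force: [-1.0, -2.6, -3.0]
opening: 0.0234
gripper_force: 30.0
```

Converted, -1.2 cm / 60 = -0.02, -0.9 cm / 60 = -0.015.

{"fn": "send_rows", "kwargs": {
  "plan": [
    [[0,-0.005,0,0,0,0],[0,-0.01,0,0,0,0],[0,-0.015,0,0,0,0],[0,-0.02,0,0,0,0],[0,-0.02,0,0,0,0]]
  ]
}}

```text
clock: 7.35
tool_pos: [0.623, -0.1088, 0.1401]
orientation: [-179.9, -0.0, -81.6]
force: [1.7, -1.6, -3.6]
opening: 0.0233
gripper_force: 30.0
```

Converted, -0.3 cm / 60 = -0.005, -0.15 cm / 60 = -0.0025.

{"fn": "send_rows", "kwargs": {
  "plan": [
    [[0,-0.0025,0,0,0,0],[0,-0.005,0,0,0,0],[0,-0.005,0,0,0,0],[0,-0.005,0,0,0,0]]
  ]
}}

```text
clock: 7.68
tool_pos: [0.6258, -0.1083, 0.1406]
orientation: [-179.9, -0.0, -81.5]
force: [2.1, -1.1, -2.4]
opening: 0.0233
gripper_force: 30.0
```

Converted, -0.2 cm / 60 = -0.0033, -0.1 cm / 60 = -0.0017.

{"fn": "send_rows", "kwargs": {
  "plan": [
    [[0,-0.0017,0,0,0,0],[0,-0.0033,0,0,0,0],[0,-0.0033,0,0,0,0],[0,-0.0033,0,0,0,0]]
  ]
}}

```text
clock: 8.02
tool_pos: [0.6263, -0.1082, 0.1401]
orientation: [179.9, -0.0, -81.6]
force: [-2.2, -3.4, 0.3]
opening: 0.0233
gripper_force: 30.0
```

Converted, 0.2 cm / 60 = 0.0033, 0.1 cm / 60 = 0.0017.

{"fn": "send_rows", "kwargs": {
  "plan": [
    [[0,0,0.0017,0,0,0],[0,0,0.0033,0,0,0],[0,0,0.0033,0,0,0],[0,0,0.0033,0,0,0]]
  ]
}}

```text
clock: 8.35
tool_pos: [0.6264, -0.1082, 0.1387]
orientation: [180.0, -0.0, -81.5]
force: [-5.1, -2.7, 5.3]
opening: 0.0234
gripper_force: 30.0
```

{"fn": "send_rows", "kwargs": {
  "plan": [
    [[0,0,0,0,0,0],[0,0,0,0,0,0],[0,0,0,0,0,0],[0,0,0,0,0,0],[0,0,0,0,0,0],[0,0,0,0,0,0]]
  ],
  "fingers": 0.7
}}

```text
clock: 8.85
tool_pos: [0.6271, -0.1078, 0.138]
orientation: [-180.0, 0.0, -81.5]
force: [-0.2, -0.0, -0.0]
opening: 0.0576
gripper_force: 0.0
```

Converted, -13 cm / 60 = -0.2167, -10 cm / 60 = -0.1667.

{"fn": "send_rows", "kwargs": {
  "plan": [
    [[0,0,-0.025,0,0,0],[0,0,-0.0667,0,0,0],[0,0,-0.1167,0,0,0],[0,0,-0.1667,0,0,0],[0,0,-0.2167,0,0,0],[0,0.0667,-0.2167,0,0,0],[0,0.1333,-0.2167,0,0,0],[0,0.1333,-0.2167,0,0,0]]
  ]
}}

```text
clock: 9.52
tool_pos: [0.5421, -0.1204, 0.2687]
orientation: [180.0, 0.1, -81.6]
force: [-0.9, 0.2, -1.1]
opening: 0.0611
gripper_force: 0.0
```

Run:
```python
from plant import ctrl
from h import *
o=ctrl.get_obs();print({k:o[k] for k in("clock","tool_pos","orientation","force","opening")})
s=ctrl.snapshot("scene");w=ctrl.snapshot("wrist");t=ctrl.snapshot("top")
for n in "swt":pickle.dump(eval(n),open("c_"+n+".pkl","wb"))
a=cv2.resize(s["img"][130:270,300:440],(560,560),interpolation=cv2.INTER_CUBIC)
cv2.imwrite("pics/s3.png",a[:,:,::-1])
for P in((.6255,-.1083,.182),(.6402,-.2109,.182),(.6325,-.1599,.012),(.449,-.1377,.178)):print([proj(q,P).round(1) for q in(s,w,t)])
```

```text
{'clock': 9.5167, 'tool_pos': array([ 0.54211988, -0.1203579 ,  0.26874337]), 'orientation': array([ 1.79970238e+02,  7.63826336e-02, -8.16123015e+01]), 'force': array([-0.88424072,  0.15858876, -1.11557995]), 'opening': 0.06114429398158544}
[array([370.4, 150.1]), array([166.6, 209.5]), array([329.2, 139.1])]
[array([411.8, 165.9]), array([152.5,  48.9]), array([379.7, 130.9])]
[array([380.8, 239.1]), array([210.3, 118.4]), array([343.8, 154.4])]
[array([296. , 170.3]), array([422.8, 203.5]), array([347.4, 226.2])]
```

View pics/s3.png

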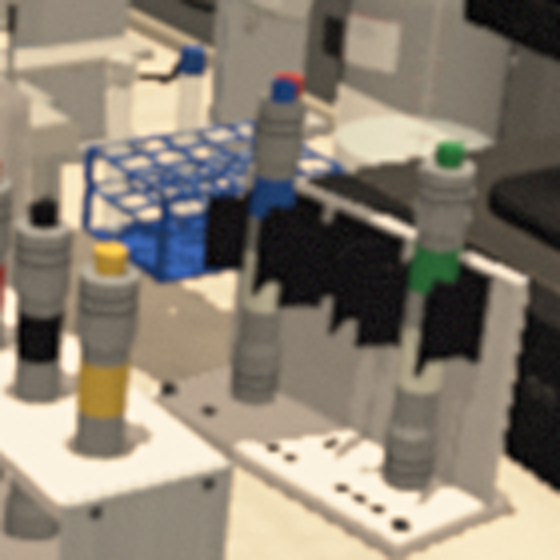

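The scene crop shows blue in clip 1, plug at (285,85) and foot at (256,385), next to green at (450,155) and (410,475). I check its uprightness with numbers.

Run:
```python
from h import *
s,w,t=[pickle.load(open(f"c_{n}.pkl","rb")) for n in "swt"]
for q in((.6255,-.1083),(.6402,-.2109)):
  for z in(.012,.040,.182):
    print(q,z,((proj(s,(*q,z))-[300,130])*4+1.5).round(1))
a=cv2.resize(w["img"][20:300,110:310],(500,700)[:2] if 0 else (400,560),interpolation=cv2.INTER_CUBIC)
b=cv2.resize(t["img"][120:200,300:400],(400,320),interpolation=cv2.INTER_CUBIC)
c=np.zeros((560,800,3),np.uint8);c[:,:400]=a;c[:320,400:]=b
cv2.imwrite("pics/c3.png",c[:,:,::-1])
```

```text
(0.6255, -0.1083) 0.012 [252.7 397.1]
(0.6255, -0.1083) 0.04 [257.4 348.3]
(0.6255, -0.1083) 0.182 [283.   81.7]
(0.6402, -0.2109) 0.012 [403.  481.6]
(0.6402, -0.2109) 0.04 [410.  429.8]
(0.6402, -0.2109) 0.182 [448.5 145.2]
```

View pics/c3.png

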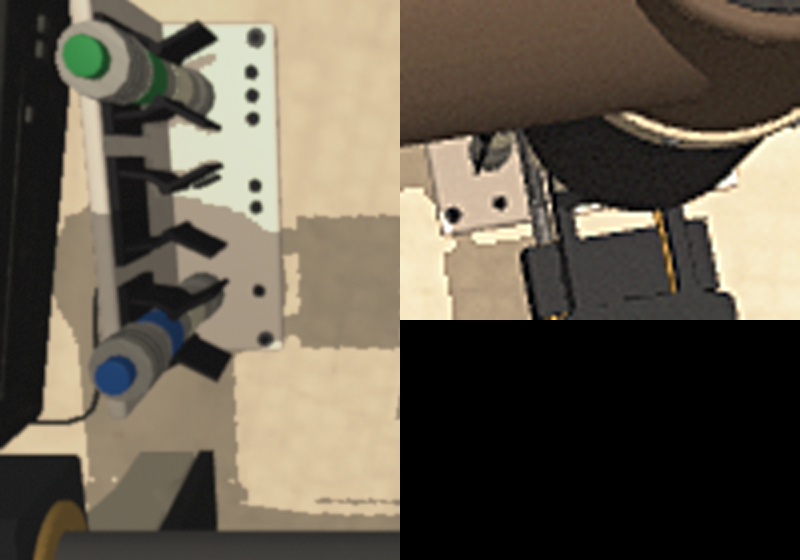

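In the wrist crop the blue plug is at (115,376), native (167,208) against a predicted (166.6,209.5), so it is home and upright to about 1 mm. Now red.

Run:
```python
from rel import *
rel((541.6,-120.4,268.3,-81.55),(449,-137.7,268,-81.55),(449,-137.7,207,-81.55))
```

```text
(449, -137.7, 268, -81.55) -> [0.35, 9.414, 0.03] [0.0, 0.0, 0.0]
(449, -137.7, 207, -81.55) -> [0.35, 9.414, 6.13] [0.0, 0.0, 0.0]
```

Converted, 9.4 cm / 60 = 0.1567, 0.35 cm / 60 = 0.0058.

{"fn": "send_rows", "kwargs": {
  "plan": [
    [[0.0017,0.05,0,0,0,0],[0.0033,0.1,0,0,0,0],[0.0058,0.1417,0,0,0,0],[0.0058,0.1567,0.0167,0,0,0],[0.0058,0.1567,0.0583,0,0,0],[0.0058,0.1567,0.1,0,0,0],[0.0058,0.1567,0.1,0,0,0],[0.0058,0.1567,0.1,0,0,0]]
  ]
}}

```text
clock: 10.33
tool_pos: [0.4555, -0.1371, 0.2075]
orientation: [179.8, -0.0, -81.5]
force: [0.2, 0.4, 0.6]
opening: 0.0614
gripper_force: 0.0
```

{"fn": "send_rows", "kwargs": {
  "plan": [
    [[0,0,0,0,0,0],[0,0,0,0,0,0]]
  ]
}}

```text
clock: 10.5
tool_pos: [0.4568, -0.137, 0.2094]
orientation: [-179.9, -0.0, -81.5]
force: [-0.6, -0.6, -0.9]
opening: 0.0613
gripper_force: 0.0
```

Run:
```python
from plant import ctrl
from h import *
o=ctrl.get_obs();print({k:o[k] for k in("clock","tool_pos","orientation")})
s=ctrl.snapshot("wrist")
h=cv2.cvtColor(s["img"],cv2.COLOR_RGB2HSV)
p=proj(s,(.449,-.1377,.178));print(p)
u,v=p.astype(int);m=np.zeros(h.shape[:2],bool);m[v-14:v+14,u-14:u+14]=1
m&=(h[...,1]>130)&((h[...,0]>174)|(h[...,0]<5))
yy,xx=np.nonzero(m);print(len(xx),xx.mean(),yy.mean(),ray(s,xx.mean(),yy.mean(),.178))
```

```text
{'clock': 10.5, 'tool_pos': array([ 0.45678211, -0.13700894,  0.2094109 ]), 'orientation': array([-1.79902044e+02, -3.39298017e-02, -8.15252876e+01])}
[297.68132479 240.46886183]
453 296.99779249448125 238.93818984547462 [ 0.44951325 -0.13853464  0.178     ]
```

{"fn": "send_rows", "kwargs": {
  "plan": [
    [[0,0.0117,0,0,0,0],[0,0.0117,0.0083,0,0,0],[0,0.0117,0.0167,0,0,0],[0,0.0117,0.0417,0,0,0],[0,0.0117,0.075,0,0,0],[0,0.0117,0.1083,0,0,0],[0,0.0117,0.1217,0,0,0],[0,0.0117,0.1217,0,0,0]]
  ]
}}

```text
clock: 11.22
tool_pos: [0.4469, -0.1381, 0.1332]
orientation: [179.8, 0.0, -81.6]
force: [-1.2, -0.5, 0.1]
opening: 0.0612
gripper_force: 0.0
```

{"fn": "send_rows", "kwargs": {
  "plan": [
    [[0,0,0,0,0,0],[0,0,0,0,0,0]]
  ]
}}

```text
clock: 11.38
tool_pos: [0.4492, -0.1381, 0.136]
orientation: [-179.9, -0.0, -81.5]
force: [1.1, 0.2, 0.2]
opening: 0.0613
gripper_force: 0.0
```

{"fn": "send_rows", "kwargs": {
  "plan": [
    [[0,0,0,0,0,0],[0,0,0,0,0,0],[0,0,0,0,0,0],[0,0,0,0,0,0],[0,0,0,0,0,0],[0,0,0,0,0,0],[0,0,0,0,0,0],[0,0,0,0,0,0]]
  ],
  "fingers": 0.1
}}

```text
clock: 12.05
tool_pos: [0.4487, -0.138, 0.1352]
orientation: [-180.0, -0.0, -81.5]
force: [1.1, -0.8, 0.5]
opening: 0.0237
gripper_force: 30.0
```

Converted, -12.5 cm / 60 = -0.2083, -10.5 cm / 60 = -0.175.

{"fn": "send_rows", "kwargs": {
  "plan": [
    [[0,0,-0.0167,0,0,0],[0,0,-0.0417,0,0,0],[0,0,-0.075,0,0,0],[0,0,-0.1083,0,0,0],[0,0,-0.1417,0,0,0],[0,0,-0.175,0,0,0],[0,0,-0.2083,0,0,0],[0,0,-0.2083,0,0,0]]
  ]
}}

```text
clock: 12.72
tool_pos: [0.4499, -0.1383, 0.2635]
orientation: [-179.7, -0.1, -81.5]
force: [1.1, -0.1, -3.2]
opening: 0.0235
gripper_force: 30.0
```

{"fn": "send_rows", "kwargs": {
  "plan": [
    [[0,0,0,0,0,0],[0,0,0,0,0,0],[0,0,0,0,0,0]]
  ]
}}

```text
clock: 12.97
tool_pos: [0.4475, -0.1379, 0.2586]
orientation: [179.9, 0.0, -81.6]
force: [0.2, -0.9, -3.2]
opening: 0.0234
gripper_force: 30.0
```

Run:
```python
from plant import ctrl
from rel import *
o=ctrl.get_obs();p=o["tool_pos"]*1000;print(o["clock"],p,o["orientation"])
X=np.array([.989,.147]);q=np.array([632.5,-159.9])-55*X
rel((*p,-81.55),(*q.round(1),p[2],-81.55),(*q.round(1),156,-81.55))
```

```text
12.9667 [ 447.48729991 -137.94960647  258.56528116] [ 1.79851342e+02  3.73162194e-02 -8.15625633e+01]
(np.float64(578.1), np.float64(-168.0), np.float64(258.5652811623612), -81.55) -> [4.892, -12.478, -0.0] [0.0, 0.0, 0.0]
(np.float64(578.1), np.float64(-168.0), 156, -81.55) -> [4.892, -12.478, 10.257] [0.0, 0.0, 0.0]
```

Converted, -12.4 cm / 60 = -0.2067, 4.87 cm / 60 = 0.0812.

{"fn": "send_rows", "kwargs": {
  "plan": [
    [[0.01,-0.025,0,0,0,0],[0.0267,-0.0667,0,0,0,0],[0.0467,-0.1167,0,0,0,0],[0.0633,-0.1617,0,0,0,0],[0.0812,-0.2067,0,0,0,0],[0.0812,-0.2067,0.0333,0,0,0],[0.0812,-0.2067,0.0833,0,0,0],[0.0812,-0.2067,0.1333,0,0,0]]
  ]
}}

```text
clock: 13.63
tool_pos: [0.5783, -0.1681, 0.1777]
orientation: [179.9, 0.0, -81.6]
force: [-0.2, 0.4, -3.3]
opening: 0.0234
gripper_force: 30.0
```

Converted, 2.4 cm / 60 = 0.04, 1.5 cm / 60 = 0.025.

{"fn": "send_rows", "kwargs": {
  "plan": [
    [[0,0,0.025,0,0,0],[0,0,0.04,0,0,0],[0,0,0.04,0,0,0],[0,0,0.04,0,0,0],[0,0,0.04,0,0,0],[0,0,0.04,0,0,0]]
  ]
}}

```text
clock: 14.13
tool_pos: [0.5792, -0.1681, 0.1576]
orientation: [-179.9, -0.0, -81.5]
force: [-0.6, 1.5, -3.0]
opening: 0.0232
gripper_force: 30.0
```

{"fn": "send_rows", "kwargs": {
  "plan": [
    [[0,0,0,0,0,0],[0,0,0,0,0,0],[0,0,0,0,0,0]]
  ]
}}

```text
clock: 14.38
tool_pos: [0.5784, -0.168, 0.1567]
orientation: [-179.9, -0.0, -81.6]
force: [-0.7, -0.2, -3.3]
opening: 0.0238
gripper_force: 30.0
```

Converted, -2.4 cm / 60 = -0.04, 1.6 cm / 60 = 0.0267.

{"fn": "send_rows", "kwargs": {
  "plan": [
    [[0,0,0.0167,0,0,0],[0,0,0.0267,0,0,0],[0,0,0.0267,0,0,0],[0,-0.0117,0.0267,0,0,0],[0,-0.0233,0.0267,0,0,0],[0,-0.0333,0.0267,0,0,0],[0,-0.04,0.0267,0,0,0],[0,-0.04,0.0267,0,0,0]]
  ]
}}

```text
clock: 15.05
tool_pos: [0.6034, -0.1643, 0.14]
orientation: [-180.0, -0.0, -81.5]
force: [0.4, 0.9, -3.3]
opening: 0.0229
gripper_force: 30.0
```

{"fn": "send_rows", "kwargs": {
  "plan": [
    [[0,-0.0067,0,0,0,0],[0,-0.0133,0,0,0,0],[0,-0.02,0,0,0,0],[0,-0.0267,0,0,0,0],[0,-0.0267,0,0,0,0]]
  ]
}}

```text
clock: 15.47
tool_pos: [0.6178, -0.1625, 0.1398]
orientation: [179.9, -0.0, -81.5]
force: [-0.9, -1.8, -2.7]
opening: 0.0233
gripper_force: 30.0
```

Converted, -1.2 cm / 60 = -0.02, -0.9 cm / 60 = -0.015.

{"fn": "send_rows", "kwargs": {
  "plan": [
    [[0,-0.005,0,0,0,0],[0,-0.01,0,0,0,0],[0,-0.015,0,0,0,0],[0,-0.02,0,0,0,0],[0,-0.02,0,0,0,0]]
  ]
}}

```text
clock: 15.88
tool_pos: [0.63, -0.1605, 0.14]
orientation: [-180.0, -0.0, -81.6]
force: [0.3, -1.4, -3.6]
opening: 0.0236
gripper_force: 30.0
```

Converted, -0.3 cm / 60 = -0.005, -0.15 cm / 60 = -0.0025.

{"fn": "send_rows", "kwargs": {
  "plan": [
    [[0,-0.0025,0,0,0,0],[0,-0.005,0,0,0,0],[0,-0.005,0,0,0,0],[0,-0.005,0,0,0,0]]
  ]
}}

```text
clock: 16.22
tool_pos: [0.6337, -0.1598, 0.1405]
orientation: [-179.9, -0.0, -81.5]
force: [2.5, -0.6, -4.2]
opening: 0.0234
gripper_force: 30.0
```

Converted, -0.2 cm / 60 = -0.0033, -0.1 cm / 60 = -0.0017.

{"fn": "send_rows", "kwargs": {
  "plan": [
    [[0,-0.0017,0,0,0,0],[0,-0.0033,0,0,0,0],[0,-0.0033,0,0,0,0],[0,-0.0033,0,0,0,0]]
  ]
}}

```text
clock: 16.55
tool_pos: [0.6341, -0.1598, 0.1401]
orientation: [179.9, -0.0, -81.6]
force: [-1.1, -2.3, -1.0]
opening: 0.0236
gripper_force: 30.0
```

Converted, 0.2 cm / 60 = 0.0033, 0.1 cm / 60 = 0.0017.

{"fn": "send_rows", "kwargs": {
  "plan": [
    [[0,0,0.0017,0,0,0],[0,0,0.0033,0,0,0],[0,0,0.0033,0,0,0],[0,0,0.0033,0,0,0]]
  ]
}}

```text
clock: 16.88
tool_pos: [0.6342, -0.16, 0.1394]
orientation: [180.0, -0.0, -81.5]
force: [-5.2, -0.8, 7.6]
opening: 0.0233
gripper_force: 30.0
```

{"fn": "send_rows", "kwargs": {
  "plan": [
    [[0,0,0,0,0,0],[0,0,0,0,0,0],[0,0,0,0,0,0],[0,0,0,0,0,0],[0,0,0,0,0,0],[0,0,0,0,0,0]]
  ],
  "fingers": 0.7
}}

```text
clock: 17.38
tool_pos: [0.6347, -0.1595, 0.1379]
orientation: [180.0, 0.0, -81.5]
force: [0.3, -0.4, 0.0]
opening: 0.0575
gripper_force: 0.0
```

Converted, -15 cm / 60 = -0.25, -14 cm / 60 = -0.2333.

{"fn": "send_rows", "kwargs": {
  "plan": [
    [[0,0,-0.025,0,0,0],[0,0,-0.0667,0,0,0],[0,0,-0.1167,0,0,0],[0,0,-0.1667,0,0,0],[0,0,-0.2167,0,0,0],[-0.0333,0.05,-0.2333,0,0,0],[-0.0667,0.1,-0.25,0,0,0],[-0.1,0.15,-0.25,0,0,0]]
  ]
}}

```text
clock: 18.05
tool_pos: [0.5367, -0.1133, 0.2897]
orientation: [-179.8, -0.0, -81.6]
force: [0.8, 0.5, 0.8]
opening: 0.0614
gripper_force: 0.0
```

{"fn": "send_rows", "kwargs": {
  "plan": [
    [[0,0,0,0,0,0],[0,0,0,0,0,0],[0,0,0,0,0,0]]
  ]
}}

```text
clock: 18.3
tool_pos: [0.537, -0.1133, 0.2886]
orientation: [-179.9, -0.0, -81.5]
force: [0.2, -1.3, 0.0]
opening: 0.0616
gripper_force: 0.0
```

Run:
```python
from plant import ctrl
from h import *
o=ctrl.get_obs();print({k:o[k] for k in("clock","tool_pos","orientation","force","opening")})
s=ctrl.snapshot("scene");w=ctrl.snapshot("wrist")
a=cv2.resize(s["img"][130:270,260:440],(400,311),interpolation=cv2.INTER_CUBIC)
b=cv2.resize(w["img"],(560,420))[:, :400]
c=np.zeros((420,800,3),np.uint8);c[:311,:400]=a;c[:,400:]=b
cv2.imwrite("pics/f.png",c[:,:,::-1])
for q in((.6255,-.1083),(.633,-.1599),(.6402,-.2109)):
    print([((proj(s,(*q,z))-[260,130])*400/180).round(1) for z in(.012,.182)],(proj(w,(*q,.182))+[400,0]).round(1))
for q in((.449,-.1882),(.449,-.2395)):print((proj(w,(*q,.178))+[400,0]).round(1))
```

```text
{'clock': 18.3, 'tool_pos': array([ 0.5369875 , -0.11334149,  0.28859399]), 'orientation': array([-1.79926846e+02, -6.32603007e-03, -8.15145821e+01]), 'force': array([ 0.18223891, -1.26037493,  0.02199297]), 'opening': 0.06162099131094515}
[array([228.5, 219.8]), array([245.3,  44.6])] [564.3 192. ]
[array([268.9, 242.4]), array([289.7,  61.5])] [557.8 119.7]
[array([311.9, 266.7]), array([337.2,  79.8])] [551.   39.9]
[822.5 118. ]
[841.6  40.4]
```

View pics/f.png

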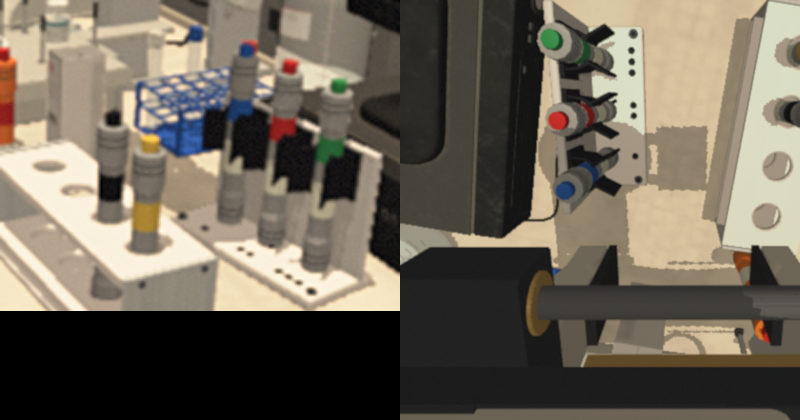

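The final picture shows blue at (565,190), red at (558,120) and green at (551,40), all within 2 px of the upright home positions. Feet are on the ledge, black and yellow are still in the rack, and the gripper is clear, so I hand in.

```bash
python3 -c "
from plant import ctrl
print(ctrl.close_job())"
```

```text
the job is handed in; nothing more can be done
None
```

The blue column is in clip 1 and the red column in clip 2, in that order; by force readings and camera both are home, upright and standing on the ledge, and I handed the job in at about 18 s with nothing else seen to have moved.

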